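# Unscrew the lid of the storage jar and lay it on the green mat

### The job

Open the big pantry jar that stands in the wooden stand: unscrew its white lid by the blue grip bar (anticlockwise seen from above, about one and a half turns, until the thread lets go), lift it off and set it down gently, bar on top, flat and wholly on the round green mat. Leave everything else where it stands.

Things in the scene. Friction and masses are not known exactly. Their poses are not given: they have to be found in the camera images.
- jar: clear glass storage jar, 110 mm across and 142 mm tall, fixed in a dark round wooden stand (128 mm across) so that it neither moves nor turns. Origin: on its axis at the table surface; z up.
- jar_rim (a point): centre of the jar's mouth, on the axis, 142 mm above the table. The neck below it is 72 mm across (82 over the thread) and 37 mm tall. Right-hand thread, smooth and slippery, pitch 10 mm (an anticlockwise turn raises the lid 10 mm), with about 1.5 mm of play up and down and 1 mm sideways; the lid stays where it is left.
- lid: white plastic screw lid, 0.22 to 0.41 kg, a hollow cap 96 mm across, 41 mm tall, its grey plug within. Origin: on its axis at its lower edge, 107 mm above the table at the start; z up, x along its bar. The thread lets go after 1.4 to 1.65 turns anticlockwise, the origin then about 122 mm above the table; before, it cannot be pulled up by more than the play; after, it lifts freely.
- lid_bar (a point): middle of the top of the blue grip bar, 67 mm above the lid's lower edge. The bar runs through the lid's centre, 120 mm long, 14 thick, 26 tall. Grip and turn it, or push an end round with closed fingertips, the hand turning along so that no other part of the gripper meets the bar. Turned on over 0.2 turn after the thread lets go, the lid may rock off the thread's end and bind: lift it.
- mat: round green silicone mat, 160 mm across, 6 mm thick, fixed flat on the table. Origin: centre of its underside, at the table surface
- red_jar: bystander: glass jar with red lid, 68 mm across, 105 mm tall, origin at the centre of its underside
- black_jar: bystander: glass jar with black lid, 62 mm across, 95 mm tall, origin at the centre of its underside
- gold_jar: bystander: glass jar with brass lid and paper band, 72 mm across, 125 mm tall, origin at the centre of its underside
- bowl: bystander: blue ceramic bowl, 110 mm across, 45 mm tall, origin at the centre of its underside
- spare_lid: bystander: flat metal lid, 76 mm across, 12 mm thick, lying on the table, origin at the centre of its underside
- spoon: bystander: wooden spoon 180 mm long lying on the table along its x axis, under 25 mm high, origin under its middle
There are look-alikes about, which are no part of the job. What is shaped like the lid but turquoise is not meant.

How it is judged:
By the outcome, as a careful person would: the job done as asked, in the order asked, and still so for the second after the job is handed in, with the robot touching nothing.
It also fails if it takes over 72 s, if anything falls off the work surface, if the arm or the gripper's body presses on something with over 40 N, if the wrist force passes 120 N, or if a joint passes its speed limit or range.

### The arm

A 6-joint arm with a two-finger parallel gripper is mounted at the origin on the work surface. World frame = base frame: x ahead of the robot, y to its left, z up, the work surface at z = 0. Lengths are in m, angles in rad, forces in N, time in s.
With the tool pointing down it reaches from about 0.25 to 0.775 m from the base axis. Payload 4 kg.
Tool frame: the origin (TCP) lies at the very end of the fingers, on their centre line; the grasp point (between the pads) lies 19 mm behind it; z points along the fingers, y is the line along which they close (so a half turn about z gives the same grasp; the last joint's range is limited). The gripper opens to 94 mm and grips with 3 to 60 N. Pads are 16 mm wide; open, the fingers measure 119 mm over their backs; the gripper's body (75 mm by 177 mm) begins 78 mm behind the grasp point.
Start: joints at [1.119, 0.087, 1.371, -0, 1.684, -0.103], TCP at [0.188, 0.517, 0.206] pointing down, gripper open.
Joint ranges: [-3.1, 3.1], [-0.76, 2.03], [0.27, 2.55], [-1.08, 4.22], [0.17, 2.65], [-2.57, 2.57]. Speed limits (rad/s): [2.79, 2.79, 3.14, 3.14, 3.14, 3.14].

### API

Orientations are given as [roll, pitch, yaw] about the fixed x, y, z axes, in that order (R = Rz(yaw) Ry(pitch) Rx(roll)).
In Python, from bench import robot, vision gives the robot as it stands.
- The arm moves only by the shell command python3 -m crank 'ROWS'. ROWS is JSON, a list of rows, each a list of 3 entries, a list of its own where there are three numbers: the closure, from 0 (fully open) to 1 (shut), then the shift along the tool's x, y, z in m, then the turn, a rotation vector about the tool's x, y, z in degrees. A call has 1 to 8 rows; each row shifts and turns the commanded pose from where the row before left it, along the tool's axes as they then stand; what a row does not reach is not made up. A row lasts 1/10 s, in which the tool goes at most 50 mm and 8.59 degrees, less where a joint would pass 70% of its speed; a pose out of reach is approached as far as the arm can. A call with a gripper value outside its range is refused whole. The fingers move at their own pace and stop on an object; the grip force is fixed at half the most. Time passes only in rows, so rows that do not move let the fingers close. It gives the time, the measured TCP pose, the force, the opening and the grip force at its end, in the units of the state.
- robot.get_obs(): the state, without advancing time (a new reading comes with each control period).
- vision.snapshot(name): name is "scene" or "top" or "wrist"; returns a dict with "color" (400x640x3 uint8, red, green, blue), "z_map" (400x640 float32, m along the optical axis (not along the pixel's ray), 0 where there is no reading), "fx", "fy", "cx", "cy" (pixels), "R" (3x3) and "t" (3): a world point X has camera coordinates R X + t. Camera axes: x right, y down, z forward; pixel columns grow to the right and rows downward; lengths in m; the calibration is good to about 2 mm. A picture is of the moment at which its call begins.
- robot.close_job(): hands the job in; it is judged then, once.
The state is a dict: "time": time; "joint_positions": joint angles; "qvel": joint speeds; "joint_torque": joint torques, N m; "tool_pos": TCP position; "ee_rot": TCP orientation; "wrist_force": force on the tool from outside, world axes, zero at the start; "wrist_torque": the same for the moment, N m; "width": finger opening in m; "finger_force": force on a finger pad.
Only numpy, scipy, OpenCV 4.12 (cv2) and the standard library are available. Lean on these libraries where they do the work, as an engineer would, in place of code of your own. Each camera call takes 0.05 s, during which the arm holds its last target. There are 200 camera calls.

## Working session

There is one attempt and no reset: what is moved stays moved. The work goes in short steps, Python scripts to look and compute and a shell command to move; the robot and the scene stay as the last step left them, time stands still between calls to the robot, and variables do not carry over. Pictures are saved under pics/ and viewed, at most 10 in all, crops included, and the job is handed in when it is done.

```bash
mkdir -p pics; ls; python3 - <<'E'
from bench import robot, vision
import cv2,numpy as np
o=robot.get_obs();print(o['time'],o['tool_pos'],o['ee_rot'],o['width'],o['wrist_force'])
for n in("scene","top"):
    s=vision.snapshot(n);np.savez('pics/'+n,**s);cv2.imwrite(f'pics/{n}.png',s['color'][...,::-1])
    print(n,s['fx'],s['cx'],s['cy'],-s['R'].T@s['t'])
E
```

```text
pics
0.0 [0.18773279 0.51637536 0.20431261] [-3.13940646e+00 -1.80347181e-04  2.79280156e+00] 0.09410211742753322 [-0.81882851  0.56868019  0.10137027]
scene 371.24210494075726 317.3237255193267 204.26646380136023 [1.16848186 0.43899685 1.00510034]
top 470.317929998088 314.44975835002873 197.44670894480322 [0.22089102 0.00795409 1.6309797 ]
```

View pics/scene.png

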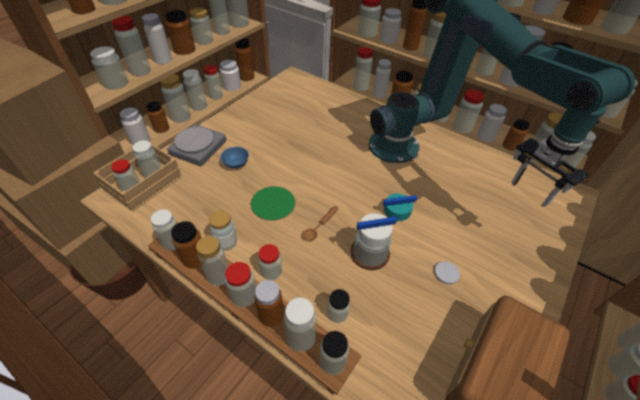

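View pics/top.png

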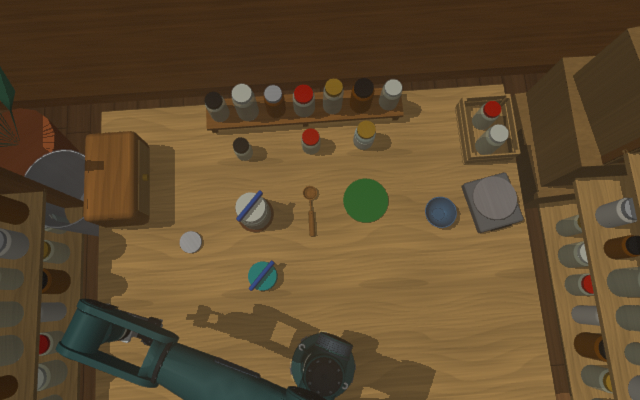

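Two candidates look like the lid. The white cap with the blue bar is at scene (376,225), top (252,209). The turquoise look-alike is at scene (400,205), top (263,276). The white cap matches the description and stands in the dark stand. The green mat is at top (366,201), with the spoon lying between it and the jar at top (312,212).

```bash
cat > h.py <<'E'
import numpy as np,cv2
def ray(s,u,v,z):
    C=-s['R'].T@s['t'];d=s['R'].T@np.array([(u-s['cx'])/s['fx'],(v-s['cy'])/s['fy'],1.]);return C+d*(z-C[2])/d[2]
def blob(s,lo,hi,box):
    h=cv2.cvtColor(s['color'],cv2.COLOR_RGB2HSV);m=cv2.inRange(h,lo,hi)
    k=np.zeros_like(m);x0,y0,x1,y1=box;k[y0:y1,x0:x1]=m[y0:y1,x0:x1]
    c=max(cv2.findContours(k,cv2.RETR_EXTERNAL,cv2.CHAIN_APPROX_NONE)[0],key=cv2.contourArea);return c,k
def world(s,u,v):
    z=s['z_map'][int(v),int(u)];return s['R'].T@(np.array([(u-s['cx'])/s['fx']*z,(v-s['cy'])/s['fy']*z,z])-s['t'])
E
python3 - <<'E'
from h import *
for n,bb,mb,lb in(("top",(225,180,275,225),(330,170,400,230),(225,180,280,230)),("scene",(350,214,398,232),(240,180,305,220),(350,210,398,250))):
    s=dict(np.load(f'pics/{n}.npz'))
    print(n,[cv2.cvtColor(s['color'],cv2.COLOR_RGB2HSV)[p] for p in (((201,366),(205,252)) if n=='top' else ((203,273),(223,376)))])
    c,k=blob(s,(108,110,50),(130,255,255),bb)
    r=cv2.minAreaRect(c);print('bar',r,cv2.contourArea(c))
    P=cv2.boxPoints(r)
    W=np.array([ray(s,u,v,.174)[:2] for u,v in P]);e=sorted([(np.linalg.norm(P[i]-P[(i+1)%4]),i) for i in range(4)])
    a,b=[(W[i]+W[(i+1)%4])/2 for _,i in e[:2]]
    d=a-b;print(' ends',a,b,'mid',(a+b)/2,'len',np.linalg.norm(d),'ang',np.degrees(np.arctan2(d[1],d[0])))
    ys,xs=np.where(k>0);zz=[world(s,u,v) for u,v in zip(xs,ys) if s['z_map'][v,u]>0];print(' depth med',np.median(zz,0))
    c,k=blob(s,(45,80,30),(80,255,255),mb)
    W=np.array([ray(s,u,v,.006)[:2] for u,v in c[:,0]]).astype(np.float32)
    print('mat',cv2.fitEllipse(W.reshape(-1,1,2)*1000))
    im=cv2.resize(s['color'][lb[1]-15:lb[3]+25,lb[0]-15:lb[2]+25],None,fx=4,fy=4,interpolation=cv2.INTER_CUBIC);cv2.imwrite(f'pics/crop_{n}.png',im[...,::-1])
    c,k=blob(s,(0,0,150),(180,60,255),lb);(u,v),rr=cv2.minEnclosingCircle(c);print('lid white',u,v,rr,ray(s,u,v,.148))
E
```

```text
top [array([ 55, 144,  92], dtype=uint8), array([130,  49,  62], dtype=uint8)]
bar ((248.61441040039062, 205.18246459960938), (3.0877208709716797, 36.37153625488281), 39.47245788574219) 84.5
 ends [0.47796664 0.23508428] [0.56285541 0.15829396] mid [0.52041102 0.19668912] len 0.11446771091726796 ang 137.86752647653174
 depth med [0.52005336 0.19742111 0.17199935]
mat ((543.4447021484375, -192.9070587158203), (152.70425415039062, 153.63833618164062), 29.33570671081543)
lid white 245.5 203.0 13.124505043029785 [0.53336588 0.20997813 0.148     ]
scene [array([ 67, 159, 117], dtype=uint8), array([110, 200, 115], dtype=uint8)]
bar ((376.7188415527344, 222.4252471923828), (6.715202331542969, 39.16615676879883), 79.87532806396484) 198.0
 ends [0.48365727 0.23823875] [0.57211316 0.16257222] mid [0.52788522 0.20040548] len 0.11640390774720061 ang 139.45581311347547
 depth med [0.52458336 0.19789489 0.17100337]
mat ((544.3798217773438, -193.3370361328125), (152.4924774169922, 153.34933471679688), 2.877232074737549)
lid white 377.0 229.5 15.207006454467773 [0.53056021 0.20651981 0.148     ]
```

View pics/crop_top.png

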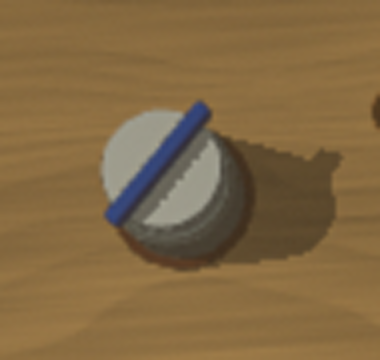

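The crop confirms the white lid. Its blue bar runs from (108,217) to (205,107) in the crop, about 138° in world. Bar centre is about (0.521, 0.197) at the expected height, and the mat is at (0.544, -0.193), 153 mm across against 160. I'll move above the bar now.

```bash
python3 -m crank '[[0,[-0.042,-0.019,-0.006],[0,0,0]],[0,[-0.042,-0.019,-0.006],[0,0,0]],[0,[-0.042,-0.019,-0.006],[0,0,0]],[0,[-0.042,-0.019,-0.006],[0,0,0]],[0,[-0.042,-0.019,-0.006],[0,0,0]],[0,[-0.042,-0.019,-0.006],[0,0,0]],[0,[-0.042,-0.019,-0.006],[0,0,0]],[0,[-0.042,-0.019,-0.006],[0,0,0]]]'
python3 -m crank '[[0,[-0.042,-0.018,0],[0,0,0]],[0,[-0.042,-0.017,0],[0,0,0]],[0,[0,0,0],[0,0,7.3]],[0,[0,0,0],[0,0,7.3]],[0,[0,0,0],[0,0,7.4]],[0,[0,0,0],[0,0,0]],[0,[0,0,0],[0,0,0]]]'
cat > st.py <<'E'
import sys
from bench import robot
from h import *
def st():
    o=robot.get_obs();y=o['ee_rot'][2]
    print('t',round(o['time'],2),'tcp',o['tool_pos'].round(4) if hasattr(o['tool_pos'],'round') else o['tool_pos'],'rpy',np.degrees(o['ee_rot']).round(2),'q',np.degrees(o['joint_positions']).round(1),'w',round(o['width'],4),'F',np.round(o['wrist_force'],1),'T',np.round(o['wrist_torque'],2),'ff',np.round(o['finger_force'],1));return o
def to(o,p):
    d=np.array(p)-o['tool_pos'];c,s=np.cos(o['ee_rot'][2]),np.sin(o['ee_rot'][2])
    print('tool shift to',p,':',np.round([d[0]*c+d[1]*s,d[0]*s-d[1]*c,-d[2]],4))
if __name__=='__main__':
    o=st()
    if len(sys.argv)>3: to(o,[float(a) for a in sys.argv[1:4]])
E
python3 st.py .5205 .197 .2; python3 - <<'E'
from bench import vision
import cv2,numpy as np
s=vision.snapshot('wrist');np.savez('pics/w1',**s);cv2.imwrite('pics/w1.png',s['color'][...,::-1])
E
```

```text
time: 0.9
tool_pos: [0.4526, 0.2576, 0.2533]
ee_rot: [-3.141, -0.001, 2.793]
wrist_force: [0.7, -0.5, -0.7]
width: 0.094
finger_force: 0.0
time: 1.6
tool_pos: [0.5186, 0.1976, 0.253]
ee_rot: [-3.141, -0.0, 2.412]
wrist_force: [0.2, 0.0, -0.4]
width: 0.0939
finger_force: 0.0
t 1.6 tcp [0.5186 0.1976 0.253 ] rpy [-1.7996e+02 -3.0000e-02  1.3817e+02] q [ 15.    5.4  72.7   0.  101.9 -33.2] w 0.0939 F [ 0.2  0.  -0.4] T [-0.03  0.06 -0.  ] ff 0.0
tool shift to [0.5205, 0.197, 0.2] : [-0.0018  0.0008  0.053 ]
```

View pics/w1.png

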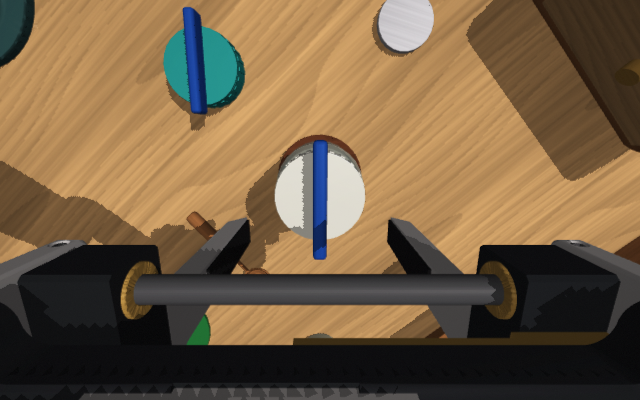

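The wrist view shows the bar between the fingers, vertical in the image from (320,141) to (320,259). The turquoise look-alike is away at (200,70). I'll refine the bar position from this view.

```bash
python3 - <<'E'
from h import *
s=dict(np.load('pics/w1.npz'))
c,k=blob(s,(105,130,40),(130,255,255),(290,125,350,270))
x,y,w,h=cv2.boundingRect(c);r=cv2.minAreaRect(c);print(r,x,y,w,h)
a=ray(s,x+w/2,y,.174);b=ray(s,x+w/2,y+h,.174);d=a-b
print(a,b,(a+b)/2,np.linalg.norm(d),np.degrees(np.arctan2(d[1],d[0])))
l=ray(s,x,y+20,.174);q=ray(s,x+w,y+20,.174);print('thick',np.linalg.norm(l-q))
v=c[:,0];print([world(s,x+w/2,yy) for yy in (150,200,225)])
m=cv2.inRange(cv2.cvtColor(s['color'],cv2.COLOR_RGB2HSV),(0,0,165),(180,60,255));z=np.zeros_like(m);z[140:250,260:380]=m[140:250,260:380]
p=np.column_stack(np.where(z>0))[:,::-1];e=cv2.fitEllipse(cv2.convexHull(p.astype(np.int32)));print(e,ray(s,*e[0],.148))
E
```

```text
((320.0, 199.0), (118.0, 14.0), 90.0) 313 140 15 119
[0.47740112 0.23756171 0.174     ] [0.56521164 0.15916491 0.174     ] [0.52130638 0.19836331 0.174     ] 0.11771467920170402 138.24168057515527
thick 0.013897877299411096
[array([0.48418576, 0.23151579, 0.17285814]), array([0.51950928, 0.19997079, 0.17369479]), array([0.53812449, 0.1833428 , 0.17454061])]
((319.7267761230469, 194.86976623535156), (89.1048583984375, 90.65970611572266), 68.08941650390625) [0.51974674 0.19892649 0.148     ]
```

```bash
python3 -m crank '[[0,[-0.0015,0.0016,0.03],[0,0,0]],[0,[0,0,0.03],[0,0,0]],[0,[0,0,0.025],[0,0,0]],[0,[0,0,0.015],[0,0,0]],[0,[0,0,0],[0,0,0]]]'; python3 st.py .5208 .1978 .153
python3 -m crank '[[1,[0,0,0],[0,0,0]],[1,[0,0,0],[0,0,0]],[1,[0,0,0],[0,0,0]],[1,[0,0,0],[0,0,0]],[1,[0,0,0],[0,0,0]],[1,[0,0,0],[0,0,0]]]'; python3 st.py .5208 .1978 .153
```

```text
time: 2.15
tool_pos: [0.5194, 0.1975, 0.1508]
ee_rot: [-3.137, -0.003, 2.41]
wrist_force: [-1.0, -0.6, -0.2]
width: 0.0942
finger_force: 0.0
t 2.15 tcp [0.5194 0.1975 0.1508] rpy [-1.7975e+02 -1.7000e-01  1.3808e+02] q [ 15.    6.9  82.7   0.   90.7 -33.1] w 0.0942 F [-1.  -0.6 -0.2] T [-0.03  0.   -0.02] ff 0.0
tool shift to [0.5208, 0.1978, 0.153] : [-0.0009  0.0012 -0.0022]
time: 2.75
tool_pos: [0.5211, 0.1978, 0.1538]
ee_rot: [3.141, 0.0, 2.409]
wrist_force: [0.1, 0.1, 0.7]
width: 0.0493
finger_force: 0.0
t 2.75 tcp [0.5211 0.1978 0.1538] rpy [1.7998e+02 1.0000e-02 1.3802e+02] q [ 15.    6.8  82.4   0.   90.7 -33.1] w 0.0493 F [0.1 0.1 0.7] T [-0.05  0.    0.03] ff 0.0
tool shift to [0.5208, 0.1978, 0.153] : [ 0.0002 -0.0002  0.0008]
```

```bash
python3 -m crank '[[1,[0,0,0],[0,0,0]],[1,[0,0,0],[0,0,0]],[1,[0,0,0],[0,0,0]],[1,[0,0,0],[0,0,0]],[1,[0,0,0],[0,0,0]],[1,[0,0,0],[0,0,0]]]'; python3 st.py
python3 -m crank '[[1,[0,0,-0.0002],[0,0,-8]],[1,[0,0,-0.0002],[0,0,-8]],[1,[0,0,-0.0002],[0,0,-8]],[1,[0,0,-0.0002],[0,0,-8]],[1,[0,0,0],[0,0,0]]]'; python3 st.py .5208 .1978 .154
```

```text
time: 3.35
tool_pos: [0.521, 0.1978, 0.1535]
ee_rot: [3.142, -0.0, 2.409]
wrist_force: [0.5, -0.1, -0.2]
width: 0.0136
finger_force: 30.0
t 3.35 tcp [0.521  0.1978 0.1535] rpy [180.    -0.   138.01] q [ 15.    6.8  82.5   0.   90.7 -33.1] w 0.0136 F [ 0.5 -0.1 -0.2] T [-0.07  0.    0.03] ff 30.0
time: 3.85
tool_pos: [0.521, 0.1978, 0.1543]
ee_rot: [3.142, 0.0, 2.967]
wrist_force: [0.5, 0.1, -0.2]
width: 0.014
finger_force: 30.0
t 3.85 tcp [0.521  0.1978 0.1543] rpy [180.   0. 170.] q [ 15.    6.8  82.4   0.   90.8 -65. ] w 0.014 F [ 0.5  0.1 -0.2] T [-0.04  0.05  0.02] ff 30.0
tool shift to [0.5208, 0.1978, 0.154] : [ 0.0002 -0.      0.0003]
```

```bash
python3 -m crank '[[1,[0,0,-0.0002],[0,0,-8]],[1,[0,0,-0.0002],[0,0,-8]],[1,[0,0,-0.0002],[0,0,-8]],[1,[0,0,-0.0003],[0,0,-8]],[1,[0,0,-0.0002],[0,0,-8]],[1,[0,0,-0.0002],[0,0,-8]],[1,[0,0,-0.0002],[0,0,-8]],[1,[0,0,-0.0003],[0,0,-8]]]'; 
python3 -m crank '[[1,[0,0,-0.0002],[0,0,-8]],[1,[0,0,-0.0002],[0,0,-6]],[1,[0,0,0],[0,0,0]]]';python3 st.py .5208 .1978 .1566
python3 -m crank '[[0.5,[0,0,0],[0,0,0]],[0.5,[0,0,0],[0,0,0]],[0.5,[0,0,0],[0,0,0]],[0.5,[0,0,-0.02],[0,0,0]],[0.5,[0,0,-0.025],[0,0,0]],[0.5,[0,0,0],[0,0,0]]]';python3 st.py .5208 .1978 .1566
```

```text
time: 4.65
tool_pos: [0.5209, 0.1977, 0.1561]
ee_rot: [-3.142, -0.0, -2.197]
wrist_force: [-0.8, 0.2, 0.6]
width: 0.0139
finger_force: 30.0
time: 4.95
tool_pos: [0.521, 0.1976, 0.1565]
ee_rot: [-3.141, -0.0, -1.957]
wrist_force: [-0.5, -1.1, 0.1]
width: 0.0137
finger_force: 30.0
t 4.95 tcp [0.521  0.1976 0.1565] rpy [-1.7999e+02 -2.0000e-02 -1.1215e+02] q [  15.     6.8   82.2   -0.    91.1 -142.9] w 0.0137 F [-0.5 -1.1  0.1] T [-0.04  0.07  0.04] ff 30.0
tool shift to [0.5208, 0.1978, 0.1566] : [-0.0001  0.0002 -0.0001]
time: 5.55
tool_pos: [0.5229, 0.1984, 0.2056]
ee_rot: [-3.135, 0.005, -1.955]
wrist_force: [-0.1, -0.2, 0.2]
width: 0.0471
finger_force: 0.0
t 5.55 tcp [0.5229 0.1984 0.2056] rpy [-179.65    0.28 -112.03] q [  15.     5.8   77.6    0.    96.1 -143. ] w 0.0471 F [-0.1 -0.2  0.2] T [0.08 0.09 0.05] ff 0.0
tool shift to [0.5208, 0.1978, 0.1566] : [0.0013 0.0017 0.049 ]
```

```bash
python3 -m crank '[[0.5,[0,0,0],[0,0,8]],[0.5,[0,0,0],[0,0,8]],[0.5,[0,0,0],[0,0,8]],[0.5,[0,0,0],[0,0,8]],[0.5,[0,0,0],[0,0,8]],[0.5,[0,0,0],[0,0,8]],[0.5,[0,0,0],[0,0,8]],[0.5,[0,0,0],[0,0,8]]]' | tail -1
python3 -m crank '[[0.5,[0,0,0],[0,0,8]],[0.5,[0,0,0],[0,0,8]],[0.5,[0,0,0],[0,0,8]],[0.5,[0,0,0],[0,0,8]],[0.5,[0,0,0],[0,0,8]],[0.5,[0,0,0],[0,0,8]],[0.5,[0,0,0],[0,0,8]],[0.5,[0,0,0],[0,0,8]]]' | tail -1
python3 -m crank '[[0.5,[0,0,0],[0,0,8]],[0.5,[0,0,0],[0,0,8]],[0.5,[0,0,0],[0,0,8]],[0.5,[0,0,0],[0,0,8]],[0.5,[0,0,0],[0,0,8]],[0.5,[0,0,0],[0,0,8]],[0.5,[0,0,0],[0,0,4]],[0.5,[0,0,0],[0,0,0]]]' | tail -1
python3 st.py .5208 .1978 .1566
```

```text
finger_force: 0.0
finger_force: 0.0
finger_force: 0.0
t 7.95 tcp [0.5206 0.1977 0.2001] rpy [-1.7992e+02  5.0000e-02  6.8000e+01] q [15.  6. 78.  0. 96. 37.] w 0.0467 F [ 0.1 -0.8  0.7] T [-0.05  0.07  0.  ] ff 0.0
tool shift to [0.5208, 0.1978, 0.1566] : [0.0002 0.0002 0.0435]
```

```bash
python3 -m crank '[[0.5,[0,0,0.03],[0,0,0]],[0.5,[0,0,0.014],[0,0,0]],[1,[0,0,0],[0,0,0]],[1,[0,0,0],[0,0,0]],[1,[0,0,0],[0,0,0]],[1,[0,0,0],[0,0,0]],[1,[0,0,0],[0,0,0]],[1,[0,0,0],[0,0,0]]]'
python3 -m crank '[[1,[0,0,-0.0002],[0,0,-8]],[1,[0,0,-0.0002],[0,0,-8]],[1,[0,0,-0.0002],[0,0,-8]],[1,[0,0,-0.0003],[0,0,-8]],[1,[0,0,-0.0002],[0,0,-8]],[1,[0,0,-0.0002],[0,0,-8]],[1,[0,0,-0.0002],[0,0,-8]],[1,[0,0,-0.0003],[0,0,-8]]]'; python3 st.py .5208 .1978 .159
```

```text
time: 8.75
tool_pos: [0.5216, 0.198, 0.1587]
ee_rot: [3.14, -0.001, 1.187]
wrist_force: [0.2, -0.7, 2.0]
width: 0.0139
finger_force: 30.0
time: 9.55
tool_pos: [0.5214, 0.198, 0.1604]
ee_rot: [3.14, 0.001, 2.31]
wrist_force: [-0.3, 0.1, 2.0]
width: 0.0136
finger_force: 30.0
t 9.55 tcp [0.5214 0.198  0.1604] rpy [1.7990e+02 3.0000e-02 1.3233e+02] q [ 15.    6.6  81.9   0.   91.4 -27.4] w 0.0136 F [-0.3  0.1  2. ] T [-0.01  0.1  -0.13] ff 30.0
tool shift to [0.5208, 0.1978, 0.159] : [ 0.0002 -0.0005  0.0014]
```

```bash
python3 -m crank '[[1,[0,0,-0.0002],[0,0,-8]],[1,[0,0,-0.0002],[0,0,-8]],[1,[0,0,-0.0002],[0,0,-8]],[1,[0,0,-0.0003],[0,0,-8]],[1,[0,0,-0.0002],[0,0,-8]],[1,[0,0,-0.0002],[0,0,-8]],[1,[0,0,-0.0002],[0,0,-8]],[1,[0,0,-0.0003],[0,0,-8]]]' |grep force
python3 -m crank '[[1,[0,0,-0.0002],[0,0,-8]],[1,[0,0,-0.0002],[0,0,-8]],[1,[0,0,-0.0002],[0,0,-8]],[1,[0,0,-0.0003],[0,0,-8]],[1,[0,0,-0.0002],[0,0,-8]],[1,[0,0,-0.0002],[0,0,-8]],[1,[0,0,-0.0002],[0,0,-4]],[1,[0,0,0],[0,0,0]]]' |grep force; python3 st.py
python3 -m crank '[[0.5,[0,0,0],[0,0,0]],[0.5,[0,0,0],[0,0,0]],[0.5,[0,0,0],[0,0,0]],[0.5,[0,0,-0.02],[0,0,0]],[0.5,[0,0,-0.025],[0,0,0]],[0.5,[0,0,0],[0,0,0]]]'|grep force
python3 -m crank '[[0.5,[0,0,0],[0,0,8]],[0.5,[0,0,0],[0,0,8]],[0.5,[0,0,0],[0,0,8]],[0.5,[0,0,0],[0,0,8]],[0.5,[0,0,0],[0,0,8]],[0.5,[0,0,0],[0,0,8]],[0.5,[0,0,0],[0,0,8]],[0.5,[0,0,0],[0,0,8]]]' | tail -1
python3 -m crank '[[0.5,[0,0,0],[0,0,8]],[0.5,[0,0,0],[0,0,8]],[0.5,[0,0,0],[0,0,8]],[0.5,[0,0,0],[0,0,8]],[0.5,[0,0,0],[0,0,8]],[0.5,[0,0,0],[0,0,8]],[0.5,[0,0,0],[0,0,8]],[0.5,[0,0,0],[0,0,8]]]' | tail -1
python3 -m crank '[[0.5,[0,0,0],[0,0,8]],[0.5,[0,0,0],[0,0,8]],[0.5,[0,0,0],[0,0,8]],[0.5,[0,0,0],[0,0,8]],[0.5,[0,0,0],[0,0,8]],[0.5,[0,0,0],[0,0,8]],[0.5,[0,0,0],[0,0,4]],[0.5,[0,0,0],[0,0,0]]]' | tail -1
python3 st.py .5208 .1978 .163
python3 - <<'E'
from bench import vision
import cv2,numpy as np
s=vision.snapshot('wrist');np.savez('pics/w2',**s);cv2.imwrite('pics/w2.png',s['color'][...,::-1])
E
```

```text
wrist_force: [-1.0, -0.4, 2.2]
finger_force: 30.0
wrist_force: [-0.1, -0.4, 4.1]
finger_force: 30.0
t 11.15 tcp [0.5213 0.1977 0.1636] rpy [-1.7992e+02  4.0000e-02 -1.1199e+02] q [  15.     6.6   81.6   -0.    91.8 -143.1] w 0.0137 F [-0.1 -0.4  4.1] T [-0.08  0.17  0.04] ff 30.0
wrist_force: [0.7, 0.5, 0.7]
finger_force: 0.0
finger_force: 0.0
finger_force: 0.0
finger_force: 0.0
t 14.15 tcp [0.5205 0.1977 0.206 ] rpy [-1.799e+02  7.000e-02  6.801e+01] q [15.   5.9 77.4  0.  96.7 36.9] w 0.0468 F [-0.5  1.3 -1. ] T [-0.01  0.07 -0.01] ff 0.0
tool shift to [0.5208, 0.1978, 0.163] : [0.0002 0.0002 0.043 ]
```

View pics/w2.png

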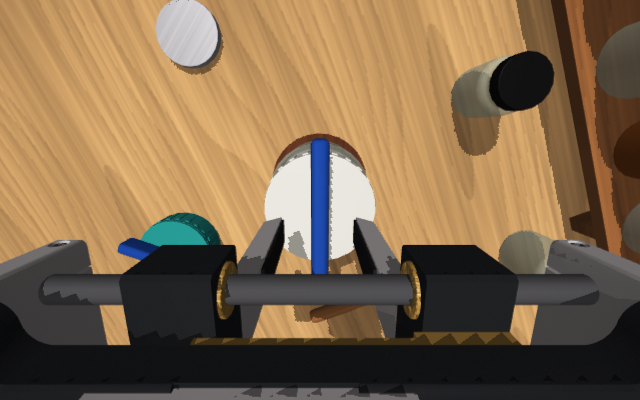

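The bar is aligned between the open fingers, vertical from (320,140) to about (320,275). I'll make the third grip and turn another 180°.

```bash
python3 -m crank '[[0.5,[0,0,0.03],[0,0,0]],[0.5,[0,0,0.014],[0,0,0]],[1,[0,0,0],[0,0,0]],[1,[0,0,0],[0,0,0]],[1,[0,0,0],[0,0,0]],[1,[0,0,0],[0,0,0]],[1,[0,0,0],[0,0,0]],[1,[0,0,0],[0,0,0]]]' |grep -v rot
python3 -m crank '[[1,[0,0,-0.0002],[0,0,-8]],[1,[0,0,-0.0002],[0,0,-8]],[1,[0,0,-0.0002],[0,0,-8]],[1,[0,0,-0.0003],[0,0,-8]],[1,[0,0,-0.0002],[0,0,-8]],[1,[0,0,-0.0002],[0,0,-8]],[1,[0,0,-0.0002],[0,0,-8]],[1,[0,0,-0.0003],[0,0,-8]]]' |grep force
python3 -m crank '[[1,[0,0,-0.0002],[0,0,-8]],[1,[0,0,-0.0002],[0,0,-8]],[1,[0,0,-0.0002],[0,0,-8]],[1,[0,0,-0.0003],[0,0,-8]],[1,[0,0,-0.0002],[0,0,-8]],[1,[0,0,-0.0002],[0,0,-8]],[1,[0,0,-0.0002],[0,0,-8]],[1,[0,0,-0.0003],[0,0,-8]]]' |grep force
python3 -m crank '[[1,[0,0,-0.0002],[0,0,-8]],[1,[0,0,-0.0002],[0,0,-8]],[1,[0,0,-0.0002],[0,0,-8]],[1,[0,0,-0.0003],[0,0,-8]],[1,[0,0,-0.0002],[0,0,-8]],[1,[0,0,-0.0002],[0,0,-8]],[1,[0,0,-0.0002],[0,0,-4]],[1,[0,0,0],[0,0,0]]]' |grep force; python3 st.py
python3 -m crank '[[0.5,[0,0,0],[0,0,0]],[0.5,[0,0,0],[0,0,0]],[0.5,[0,0,0],[0,0,0]],[0.5,[0,0,-0.02],[0,0,0]],[0.5,[0,0,-0.025],[0,0,0]],[0.5,[0,0,0],[0,0,0]]]'|grep force
python3 -m crank '[[0.5,[0,0,0],[0,0,8]],[0.5,[0,0,0],[0,0,8]],[0.5,[0,0,0],[0,0,8]],[0.5,[0,0,0],[0,0,8]],[0.5,[0,0,0],[0,0,8]],[0.5,[0,0,0],[0,0,8]],[0.5,[0,0,0],[0,0,8]],[0.5,[0,0,0],[0,0,8]]]' | tail -1
python3 -m crank '[[0.5,[0,0,0],[0,0,8]],[0.5,[0,0,0],[0,0,8]],[0.5,[0,0,0],[0,0,8]],[0.5,[0,0,0],[0,0,8]],[0.5,[0,0,0],[0,0,8]],[0.5,[0,0,0],[0,0,8]],[0.5,[0,0,0],[0,0,8]],[0.5,[0,0,0],[0,0,8]]]' | tail -1
python3 -m crank '[[0.5,[0,0,0],[0,0,8]],[0.5,[0,0,0],[0,0,8]],[0.5,[0,0,0],[0,0,8]],[0.5,[0,0,0],[0,0,8]],[0.5,[0,0,0],[0,0,8]],[0.5,[0,0,0],[0,0,8]],[0.5,[0,0,0],[0,0,4]],[0.5,[0,0,0],[0,0,0]]]' | tail -1
python3 st.py .5208 .1978 .168
```

```text
time: 15.0
tool_pos: [0.5216, 0.1979, 0.1647]
wrist_force: [1.6, 0.8, 2.9]
width: 0.0137
finger_force: 30.0
wrist_force: [-0.1, -0.4, 2.2]
finger_force: 30.0
wrist_force: [-0.8, -0.0, 2.9]
finger_force: 30.0
wrist_force: [-0.6, -0.1, 3.7]
finger_force: 30.0
t 17.4 tcp [0.5213 0.1978 0.1697] rpy [-1.7992e+02  4.0000e-02 -1.1200e+02] q [  15.     6.4   81.    -0.    92.5 -143. ] w 0.0138 F [-0.6 -0.1  3.7] T [-0.08  0.17  0.04] ff 30.0
wrist_force: [2.6, 0.7, 0.4]
finger_force: 0.0
finger_force: 0.0
finger_force: 0.0
finger_force: 0.0
t 20.4 tcp [0.5205 0.1977 0.2121] rpy [-1.799e+02  6.000e-02  6.801e+01] q [15.   5.9 76.8  0.  97.4 36.9] w 0.0469 F [-1.   0.4  0.7] T [-0.07  0.14  0.03] ff 0.0
tool shift to [0.5208, 0.1978, 0.168] : [0.0002 0.0002 0.0441]
```

```bash
python3 -m crank '[[0.5,[0,0,0.03],[0,0,0]],[0.5,[0,0,0.0155],[0,0,0]],[1,[0,0,0],[0,0,0]],[1,[0,0,0],[0,0,0]],[1,[0,0,0],[0,0,0]],[1,[0,0,0],[0,0,0]],[1,[0,0,0],[0,0,0]],[1,[0,0,0],[0,0,0]]]'
python3 -m crank '[[1,[0,0,-0.0002],[0,0,-8]],[1,[0,0,-0.0002],[0,0,-8]],[1,[0,0,-0.0002],[0,0,-8]],[1,[0,0,-0.0003],[0,0,-8]],[1,[0,0,0],[0,0,0]]]' |grep force
python3 -m crank '[[1,[0,0,-0.0002],[0,0,-8]],[1,[0,0,-0.0002],[0,0,-8]],[1,[0,0,-0.0002],[0,0,-8]],[1,[0,0,-0.0003],[0,0,-8]],[1,[0,0,0],[0,0,0]]]' |grep force
python3 -m crank '[[1,[0,0,-0.0002],[0,0,-8]],[1,[0,0,-0.0002],[0,0,-8]],[1,[0,0,-0.0002],[0,0,-8]],[1,[0,0,-0.0003],[0,0,-8]],[1,[0,0,0],[0,0,0]]]' |grep force;python3 st.py
python3 -m crank '[[1,[0,0,-0.001],[0,0,0]],[1,[0,0,-0.001],[0,0,0]],[1,[0,0,-0.001],[0,0,0]],[1,[0,0,0],[0,0,0]]]';python3 st.py
```

```text
time: 21.2
tool_pos: [0.5216, 0.198, 0.1694]
ee_rot: [3.14, -0.001, 1.187]
wrist_force: [-0.2, -1.2, 2.4]
width: 0.0132
finger_force: 30.0
wrist_force: [-1.0, -0.7, 3.8]
finger_force: 30.0
wrist_force: [-0.2, -0.4, 4.4]
finger_force: 30.0
wrist_force: [-0.3, -0.9, 5.5]
finger_force: 30.0
t 22.7 tcp [0.5214 0.1978 0.172 ] rpy [1.7995e+02 1.0000e-01 1.6376e+02] q [ 15.    6.4  80.8  -0.   92.7 -58.8] w 0.0135 F [-0.3 -0.9  5.5] T [-0.11  0.12 -0.01] ff 30.0
time: 23.1
tool_pos: [0.5202, 0.1976, 0.1723]
ee_rot: [-3.14, -0.003, 2.861]
wrist_force: [0.6, -0.2, -2.7]
width: 0.0139
finger_force: 30.0
t 23.1 tcp [0.5202 0.1976 0.1723] rpy [-1.7991e+02 -1.6000e-01  1.6394e+02] q [ 15.    6.5  80.7   0.   93.  -59. ] w 0.0139 F [ 0.6 -0.2 -2.7] T [-0.03 -0.02 -0.02] ff 30.0
```

```bash
python3 -m crank '[[1,[0,0,-0.0015],[0,0,0]],[1,[0,0,-0.0015],[0,0,0]],[1,[0,0,0],[0,0,0]]]';python3 st.py
```

```text
time: 23.4
tool_pos: [0.5209, 0.1978, 0.1767]
ee_rot: [-3.141, -0.0, 2.862]
wrist_force: [-0.5, 0.1, -4.1]
width: 0.0141
finger_force: 30.0
t 23.4 tcp [0.5209 0.1978 0.1767] rpy [-1.7999e+02 -2.0000e-02  1.6400e+02] q [ 15.    6.3  80.3   0.   93.3 -59. ] w 0.0141 F [-0.5  0.1 -4.1] T [-0.04 -0.01  0.01] ff 30.0
```

```bash
python3 -m crank '[[1,[0,0,-0.005],[0,0,0]],[1,[0,0,-0.01],[0,0,0]],[1,[0,0,-0.01],[0,0,0]],[1,[0,0,-0.015],[0,0,0]],[1,[0,0,-0.02],[0,0,0]],[1,[0,0,0],[0,0,0]],[1,[0,0,0],[0,0,0]]]';python3 st.py .544 -.193 .21
python3 - <<'E'
from bench import vision
import cv2
s=vision.snapshot('scene');cv2.imwrite('pics/s2.png',cv2.resize(s['color'][130:300,220:480],None,fx=2.5,fy=2.5)[...,::-1])
E
```

```text
time: 24.1
tool_pos: [0.5214, 0.1979, 0.2381]
ee_rot: [3.14, 0.002, 2.863]
wrist_force: [-1.1, 0.9, -4.6]
width: 0.0135
finger_force: 30.0
t 24.1 tcp [0.5214 0.1979 0.2381] rpy [1.7992e+02 1.2000e-01 1.6402e+02] q [ 15.    5.7  74.2   0.  100.  -59.1] w 0.0135 F [-1.1  0.9 -4.6] T [0.01 0.05 0.02] ff 30.0
tool shift to [0.544, -0.193, 0.21] : [-0.1293 -0.3696  0.0281]
```

View pics/s2.png

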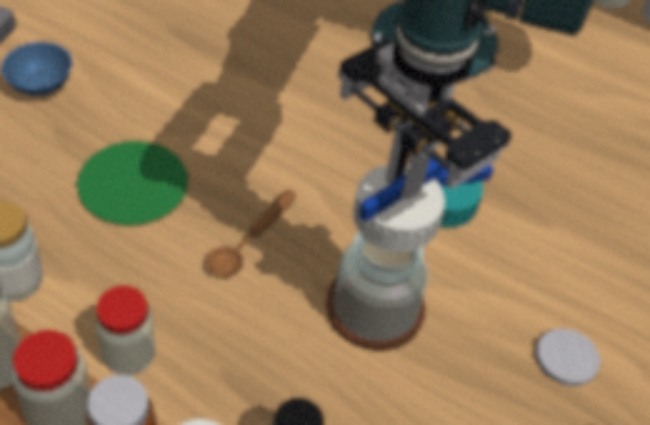

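The lid hangs level in the gripper, clear of the jar's open mouth: lid at about (402,208) and mouth at (390,250) in the crop. I'll carry it over the mat.

```bash
python3 -m crank '[[1,[-0.004,-0.011,0],[0,0,0]],[1,[-0.009,-0.026,0],[0,0,0]],[1,[-0.013,-0.037,0],[0,0,0]],[1,[-0.013,-0.037,0],[0,0,0]],[1,[-0.013,-0.037,0],[0,0,0]],[1,[-0.013,-0.037,0],[0,0,0]]]' |grep force
python3 -m crank '[[1,[-0.013,-0.037,0],[0,0,0]],[1,[-0.013,-0.037,0],[0,0,0]],[1,[-0.013,-0.037,0],[0,0,0]],[1,[-0.013,-0.037,0],[0,0,0]],[1,[-0.009,-0.026,0],[0,0,0]],[1,[-0.003,-0.011,0],[0,0,0]],[1,[0,0,0],[0,0,0]],[1,[0,0,0],[0,0,0]]]';python3 st.py .544 -.193 .053
python3 - <<'E'
from bench import vision
import cv2,numpy as np
s=vision.snapshot('scene');np.savez('pics/s3',**s);cv2.imwrite('pics/s3.png',cv2.resize(s['color'][100:260,200:440],None,fx=3,fy=3)[...,::-1])
E
```

```text
wrist_force: [0.5, 0.4, -4.2]
finger_force: 30.0
time: 25.55
tool_pos: [0.5428, -0.1925, 0.2364]
ee_rot: [3.14, -0.001, 2.863]
wrist_force: [0.6, 0.3, -4.4]
width: 0.0138
finger_force: 30.0
t 25.55 tcp [ 0.5428 -0.1925  0.2364] rpy [ 1.7993e+02 -8.0000e-02  1.6404e+02] q [-2.520e+01  8.200e+00  7.160e+01  1.000e-01  1.004e+02 -9.920e+01] w 0.0138 F [ 0.6  0.3 -4.4] T [-0.03  0.01 -0.05] ff 30.0
tool shift to [0.544, -0.193, 0.053] : [-1.300e-03 -1.000e-04  1.834e-01]
```

View pics/s3.png

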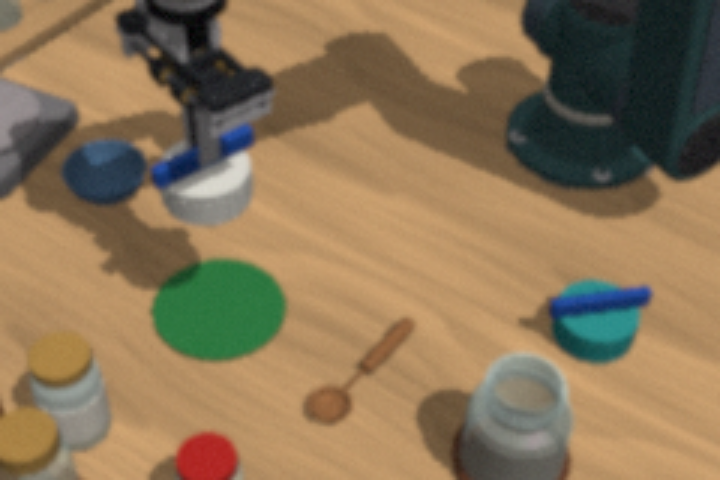

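The lid hangs over the mat: lid at (205,180) and mat at (218,310) in the crop, with the neighbouring jars clear. I'll lower it.

```bash
python3 -m crank '[[1,[-0.001,0,0.015],[0,0,0]],[1,[0,0,0.03],[0,0,0]],[1,[0,0,0.03],[0,0,0]],[1,[0,0,0.035],[0,0,0]],[1,[0,0,0.03],[0,0,0]],[1,[0,0,0.02],[0,0,0]],[1,[0,0,0.01],[0,0,0]],[1,[0,0,0],[0,0,0]]]' | grep -v rot
python3 -m crank '[[1,[0,0,0.002],[0,0,0]],[1,[0,0,0.002],[0,0,0]],[1,[0,0,0],[0,0,0]],[1,[0,0,0],[0,0,0]]]' | grep -v rot; python3 st.py .544 -.193 .054
```

```text
time: 26.4
tool_pos: [0.5427, -0.1921, 0.0645]
wrist_force: [-0.4, 0.6, -3.7]
width: 0.0139
finger_force: 30.0
time: 26.8
tool_pos: [0.5446, -0.194, 0.0638]
wrist_force: [-0.2, 0.1, -3.3]
width: 0.0137
finger_force: 30.0
t 26.8 tcp [ 0.5446 -0.194   0.0638] rpy [-1.7999e+02  1.0000e-01  1.6401e+02] q [-25.2  12.4  86.5   0.   81.  -99.2] w 0.0137 F [-0.2  0.1 -3.3] T [ 0.06  0.03 -0.05] ff 30.0
tool shift to [0.544, -0.193, 0.054] : [0.0008 0.0008 0.0098]
```

```bash
for i in 1; do python3 -m crank '[[1,[0,0,0.002],[0,0,0]],[1,[0,0,0.002],[0,0,0]],[1,[0,0,0],[0,0,0]]]' | grep -E 'pos|wrist'; done
python3 -m crank '[[1,[0,0,0.001],[0,0,0]],[1,[0,0,0.001],[0,0,0]],[1,[0,0,0],[0,0,0]]]' | grep -E 'pos|wrist'
python3 -m crank '[[1,[0,0,0.001],[0,0,0]],[1,[0,0,0.001],[0,0,0]],[1,[0,0,0],[0,0,0]]]' | grep -E 'pos|wrist'
```

```text
tool_pos: [0.5437, -0.1936, 0.0584]
wrist_force: [-0.2, 0.9, -4.0]
tool_pos: [0.5439, -0.1936, 0.0566]
wrist_force: [0.2, -0.4, -4.0]
tool_pos: [0.5443, -0.1938, 0.0559]
wrist_force: [-0.6, 0.8, 2.1]
```

The lid has landed: the force went from -4 N to +2 N. I'll release it and retreat straight up.

```bash
python3 -m crank '[[0.5,[0,0,0],[0,0,0]],[0.5,[0,0,0],[0,0,0]],[0.5,[0,0,0],[0,0,0]],[0.5,[0,0,0],[0,0,0]],[0.5,[0,0,0],[0,0,0]],[0.5,[0,0,-0.01],[0,0,0]],[0.5,[0,0,-0.03],[0,0,0]],[0.5,[0,0,-0.04],[0,0,0]]]' | grep -v rot
python3 -m crank '[[0.5,[0,0,-0.04],[0,0,0]],[0.5,[0,0,-0.04],[0,0,0]],[0.5,[0,0,-0.03],[0,0,0]],[0.5,[0,0,0],[0,0,0]],[0.5,[0,0,0],[0,0,0]]]' | grep -v rot
python3 - <<'E'
from bench import vision
from h import *
s=vision.snapshot('scene');a=cv2.resize(s['color'][130:270,230:430],None,fx=3,fy=3)
t=vision.snapshot('wrist');b=cv2.resize(t['color'],(600,375))
cv2.imwrite('pics/f.png',a[...,::-1]);cv2.imwrite('pics/fw.png',b[...,::-1])
c,k=blob(t,(105,130,40),(130,255,255),(150,50,500,330));r=cv2.minAreaRect(c);print(r,ray(t,*r[0],.073))
for p in cv2.boxPoints(r): print(ray(t,*p,.073))
hsv=cv2.cvtColor(t['color'],cv2.COLOR_RGB2HSV);ys,xs=np.where(k>0);print('bar heights',np.percentile([world(t,x,y)[2] for x,y in zip(xs,ys)],[5,50,95]))
m=cv2.inRange(hsv,(0,0,150),(180,60,255));ys,xs=np.where(m>0);w=np.array([world(t,x,y) for x,y in zip(xs,ys)]);w=w[(np.hypot(w[:,0]-.544,w[:,1]+.193)<.06)&(w[:,2]>.03)];A=np.c_[w[:,:2]-[.544,-.193],np.ones(len(w))];print('top plane',np.linalg.lstsq(A,w[:,2],rcond=None)[0],len(w))
E
```

```text
time: 28.5
tool_pos: [0.5426, -0.193, 0.1339]
wrist_force: [-0.0, 0.7, 0.5]
width: 0.0472
finger_force: 0.0
time: 29.0
tool_pos: [0.5443, -0.1938, 0.2459]
wrist_force: [0.3, 0.2, -0.3]
width: 0.0467
finger_force: 0.0
((318.0, 182.0), (90.0, 10.0), 90.0) [ 0.54201434 -0.19336183  0.073     ]
[ 0.48616678 -0.18372999  0.073     ]
[ 0.48956988 -0.17187519  0.073     ]
[ 0.60223578 -0.20374803  0.073     ]
[ 0.59856399 -0.21653039  0.073     ]
bar heights [0.00534661 0.07232494 0.07409838]
top plane [ 0.00637324 -0.00146983  0.04714008] 2993
```

View pics/f.png

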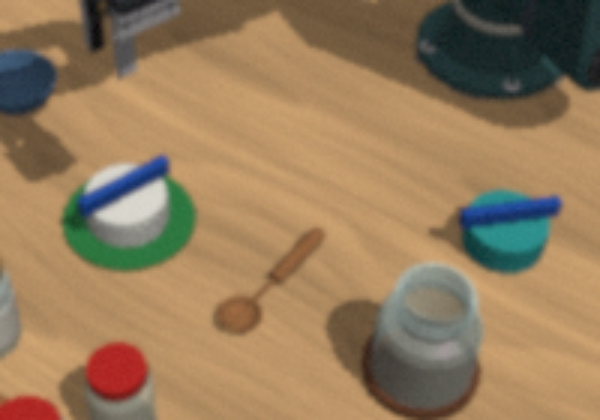

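View pics/fw.png

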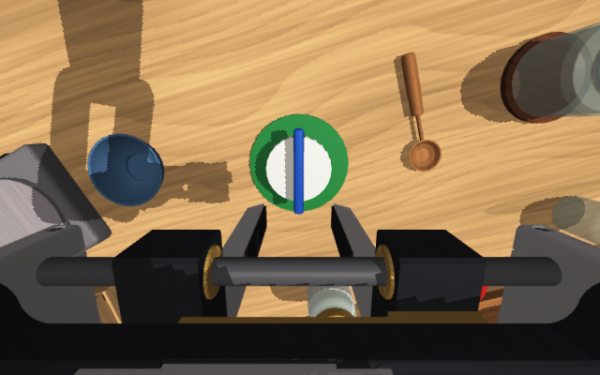

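The lid lies flat (top at 47 mm, as expected) and central on the mat: lid at (298,168) in the wrist view and mat centre at (298,163). Its bar is up, the gripper is clear and the bystanders stand where they were.

```bash
python3 -c "
from bench import robot
print(robot.close_job())"
```

```text
the job is handed in; nothing more can be done
None
```

The white lid is unscrewed, lifted off and lying flat, bar up, near the centre of the green mat; the other things looked undisturbed, and the job was handed in after about 29 s of robot time (no verdict was returned).

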